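# Fold down the ratcheting neck rest

## Task

The guitar neck rest on the bench is locked up by its ratchet. Press down the red thumb pad of the pawl as far as it goes, so that the pawl stands free of the teeth, then push the cork-lined cradle down past the teeth until the arm lies fully down on its stop, and leave it there with the pawl still free. Only press and push with the fingertips: do not raise the arm, and leave everything else on the bench where it is.

Things in the scene. Friction and masses are not known exactly. Their poses are not given: they have to be found in the camera images.
- stand: The neck rest: a green base plate 310 x 100 x 12 mm screwed to the bench, steel cheeks, a toothed ratchet wheel, a red pawl and a hinged arm with a cradle. Origin: on the bench, straight under the arm's pivot. Its x axis runs level from the pivot towards the cradle end; the pawl's thumb pad is at the opposite (-x) end; y runs across, z up. The plate spans x -150 to +160 mm. The steel cheeks round the pivot reach 88 mm high, those under the pawl (x -98 to -72) 132 mm.
- pivot (a point): Point on the arm's hinge axis, 70 mm above the bench, straight over the stand's origin. The axis is level, along the stand's y. The dark ratchet wheel (64 mm radius over the teeth) turns about it with the arm.
- neckarm (a joint): Angle of the arm above level, rad: starts about 0.64 to 0.80 (raised); 0 is fully down on the rubber stop (end of travel, rigid). Above 0 it is stiff with friction and stays where it is left: with the pawl free about 2 to 6 N on the cradle pushes it down. While the pawl is engaged it is locked but for some play (up to 0.17 rad).
- cradle_pad (a point): Centre of the upper face of the cork-lined cradle floor at the free end of the arm: the place to push. It is 200 mm from the pivot along the arm and 19 mm above the pivot line, square to the arm, and turns with the arm (about 210 mm above the bench when raised, 89 mm when down). The cork is 52 mm along the arm and 86 mm across, between two wooden lips 22 mm high. The cradle is 110 mm wide overall.
- pawl (a joint): Angle of the red pawl, rad: 0 is engaged in the teeth, 0.32 is pressed right down (end of travel); its nose clears the teeth from about 0.12. No spring: it is stiff and stays where it is put. About 6 N on the thumb pad moves it.
- pawl_pad (a point): Centre of the upper face of the red ribbed thumb pad, 34 mm along the stand x by 40 mm across, at stand x -135 mm and 150 mm above the bench when engaged; pressed fully it sinks about 15 mm, turning about the pawl's hinge, which lies at stand x -85 mm, 122 mm above the bench.
- glue_bottle: white round glue bottle with orange cap, 52 mm across, 140 tall, standing beside the neck rest. To be left alone. Origin: centre of its underside.
- chisel: chisel with dark wooden handle, 230 mm long, 26 tall, lying beside the neck rest. To be left alone. Origin: under the front end of its handle, at bench level.
- spool_clamp: small pale wooden spool-shaped clamp, 48 mm across, 96 tall, standing beside the cradle end of the rest. To be left alone. Origin: centre of its underside.
- mug: blue ceramic mug, 80 mm across, 95 tall. To be left alone. Origin: centre of its underside.
- jar: amber glass jar with steel lid, 68 mm across, 85 tall. To be left alone. Origin: centre of its underside.
- peg_pot: terracotta pot, 68 mm across, 60 tall. To be left alone. Origin: centre of its underside.
- brace_blank: pale wooden strip 220 x 22 x 16 mm lying at the far side. To be left alone. Origin: centre of its underside.

How it is judged (in metres and radians):
On the way, in this order (a step that is already met when the one before it is completed fails the run):
1. the pawl is pressed free of the teeth while the arm is still up (value of joint pawl above 0.2 rad and value of joint neckarm above 0.45 rad), for 0.2 s.
2. the arm is pushed fully down on its stop with the pawl free (value of joint neckarm below 0.05 rad and value of joint pawl above 0.15 rad), for 0.2 s.
At the end, for the whole second after the job is handed in: The arm rests within 0.05 rad of fully down, still, and the pawl stands free of the teeth (joint above 0.15 rad); the pawl was freed (above 0.2 rad) while the arm was still up (all of step 2 and velocity of joint neckarm between -0.05 and 0.05 rad/s); the robot touches nothing.
It fails at once if the arm is raised instead of pushed down (above 0.9 rad) (value of joint neckarm above 0.9 rad).
It fails at once if something else on the bench is moved more than 25 mm or lifted (distance of any of glue_bottle, chisel, spool_clamp, mug, jar, peg_pot, brace_blank from where it was at the start of the episode above 0.025 m).
It also fails if it takes over 45 s, if anything falls off the work surface, if the arm or the gripper's body presses on something with over 40 N, if the wrist force passes 120 N, or if a joint passes its speed limit or range.

## Robot

A 6-joint arm with a two-finger parallel gripper is mounted at the origin on the work surface. World frame = base frame: x ahead of the robot, y to its left, z up, the work surface at z = 0. Lengths are in m, angles in degrees, forces in N, time in s.
With the tool pointing down it reaches from about 0.25 to 0.725 m from the base axis. Payload 9.7 kg.
Tool frame: the origin (TCP) lies midway between the tips of the shut fingers; the grasp point (between the pads) lies 19 mm behind it; y points along the fingers, x is the direction in which the jaws open and shut, and the axes are right-handed (so a half turn about y gives the same grasp; the last joint's range is limited). The gripper opens to 85 mm and grips with 20 to 120 N. Pads are 22 mm wide; open, the fingers measure 114 mm over their backs; the gripper's body (76 mm by 85 mm) begins 54 mm behind the grasp point. The pads swing forward as they close: fully open they stand 13 mm farther back than shut.
Start: joints at [-63.77, 4.979, 10.078, 95.1, 0, 90], TCP at [0.243, -0.493, 0.231] pointing down, gripper open.
Joint ranges: [-179.16, 179.16], [-48.56, 103.87], [-65.8, 70.77], [-126.05, 130.52], [-82.76, 87.17], [-180, 180]. Speed limits (degrees/s): [127.2, 127.2, 147.25, 180, 180, 180].

## Interface

Orientations are given as [roll, pitch, yaw] about the fixed x, y, z axes, in that order (R = Rz(yaw) Ry(pitch) Rx(roll)).
In Python, from workcell import get_obs, camera, job_done gives the robot as it stands.
- The arm moves only by the tool play_rows, never from a script. Its argument "moves" is a list of rows, each a list of 3 entries, a list of its own where there are three numbers: the turn, a rotation vector about the tool's x, y, z in degrees, then the shift along the tool's x, y, z in m, then the opening in per cent of the stroke, from 0 (shut) to 100 (fully open). A call has exactly 5 rows; each row is the pose to reach, as a shift and turn from the pose commanded when the call began, along the tool's axes at that moment; what a row does not reach only later rows make up. A row lasts 1/10 s, in which the tool goes at most 50 mm and 8.59 degrees, less where a joint would pass 70% of its speed; a pose out of reach is approached as far as the arm can. A call with a gripper value outside its range is refused whole. The fingers move at their own pace and stop on an object; "grip_force" is the grip in N (left out, the last holds). Time passes only in rows, so rows that repeat a pose let the fingers close, or fill a call up. It gives the time, the measured TCP pose, the force and the opening at its end, in the units of the state.
- get_obs(): the state, without advancing time (a new reading comes with each control period).
- camera(name): name is "scene" or "top"; returns a dict with "img" (480x640x3 uint8, red, green, blue), "fov_y" (degrees; the focal length in pixels is half the picture's height over the tangent of half this angle, whatever the lens; pixels are square), "cx", "cy" (the principal point, pixels), "world_from_camera" (4x4, takes a point from camera to world coordinates). Camera axes: x right, y up, looking along -z (the intrinsics and any distortion apply to the point x, -y, -z); pixel columns grow to the right and rows downward; lengths in m; the calibration is good to about 2 mm. A picture is of the moment at which its call begins. There is no depth.
- job_done(): hands the job in, once; it reports no verdict.
The state is a dict: "time": time; "q": joint angles; "qd": joint speeds; "joint_efforts": joint torques, N m; "ee_pos": TCP position; "tcp_rot": TCP orientation; "wrist_force": force on the tool from outside, world axes, zero at the start; "torque": the same for the moment, N m; "opening": finger opening in m.
Only numpy, scipy, OpenCV 4.12 (cv2) and the standard library are available. Lean on these libraries where they do the work, as an engineer would, in place of code of your own. Each camera call takes 0.05 s, during which the arm holds its last target.

## Working session

There is one attempt and no reset: what is moved stays moved. The work goes in short steps, Python scripts to look and compute and a tool call to move; the robot and the scene stay as the last step left them, time stands still between calls to the robot, and variables do not carry over. Pictures are saved under pics/ and viewed, and the job is handed in when it is done.

Besides the shell and the picture viewer there is one more tool, called after "Request:" as name(argument=value, ...) on one line, values as JSON. play_rows: Moves the arm, as the interface text tells. Its arguments: {"type":"object","properties":{"moves":{"type":"array"},"grip_force":{"type":"number"}},"required":["moves"]}

```bash
mkdir -p pics; python3 - <<'E'
from workcell import *
import cv2,numpy as np
o=get_obs();print({k:np.round(v,3) for k,v in o.items()})
for n in("scene","top"):
    c=camera(n);cv2.imwrite(f"pics/{n}1.png",c["img"][:,:,::-1]);np.save(f"pics/{n}1.npy",c,allow_pickle=True)
    print(n,{k:v for k,v in c.items() if k!="img"})
E
```

```text
{'time': np.float64(0.0), 'q': array([-6.3771e+01,  5.0120e+00,  1.0034e+01,  9.5099e+01, -3.0000e-03,
        8.9999e+01]), 'qd': array([-0.023,  0.026, -0.053,  0.014,  0.045,  0.026]), 'joint_efforts': array([-4.0000e-03, -5.2039e+01,  4.6481e+01,  1.6000e-02, -0.0000e+00,
       -0.0000e+00]), 'ee_pos': array([ 0.243, -0.493,  0.231]), 'tcp_rot': array([-9.0003e+01,  7.7000e-02, -6.3770e+01]), 'wrist_force': array([-0.164, -0.351,  0.55 ]), 'torque': array([-0.049, -0.048, -0.034]), 'opening': np.float64(0.085)}
scene {'fov_y': 57.525421096145365, 'cx': 318.64206328188175, 'cy': 244.5626341286621, 'world_from_camera': array([[-0.13293958, -0.78407297,  0.6062645 ,  1.0851528 ],
       [ 0.99110899, -0.10854918,  0.07694189, -0.04481935],
       [ 0.00548146,  0.61110281,  0.79153225,  0.79510339],
       [ 0.        ,  0.        ,  0.        ,  1.        ]])}
top {'fov_y': 48.55160240510327, 'cx': 315.9756635081914, 'cy': 240.98183631720048, 'world_from_camera': array([[-0.01487927,  0.98760176, -0.15627338,  0.3219708 ],
       [-0.99952001, -0.01044368,  0.02916642, -0.07913161],
       [ 0.02717274,  0.15663234,  0.98728312,  1.47000863],
       [ 0.        ,  0.        ,  0.        ,  1.        ]])}
```

View pics/scene1.png

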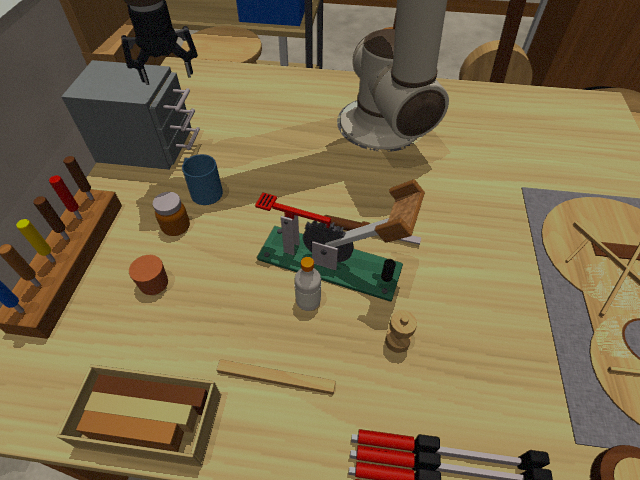

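View pics/top1.png

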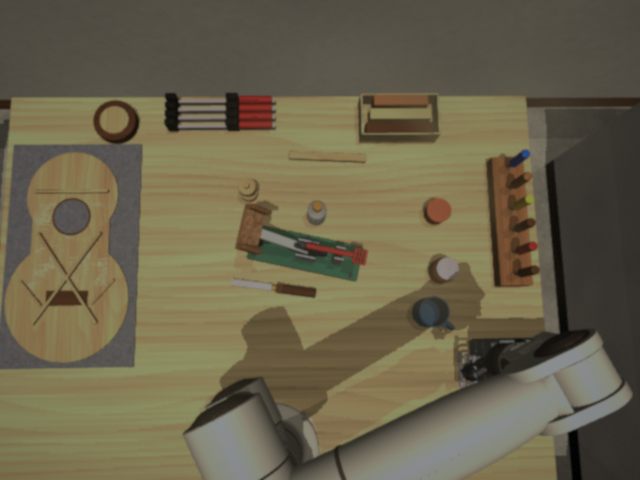

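The scene view shows the pawl pad at about (266,202), the cradle at (405,210) and the green plate at (257–402, 228–297). In the top view the pad is at (360,257) and the cradle at (252,229). Next I'll measure these points.

```bash
cat > h.py <<'E'
import numpy as np,cv2
def load(n): return np.load(f"pics/{n}.npy",allow_pickle=True).item()
def ray(c,u,v):
    f=240/np.tan(np.radians(c["fov_y"]/2));T=c["world_from_camera"]
    d=T[:3,:3]@np.array([(u-c["cx"])/f,-(v-c["cy"])/f,-1]);return T[:3,3],d/np.linalg.norm(d)
def plane(c,u,v,z):
    o,d=ray(c,u,v);return o+d*(z-o[2])/d[2]
def tri(c1,p1,c2,p2):
    o1,d1=ray(c1,*p1);o2,d2=ray(c2,*p2)
    s=np.linalg.lstsq(np.c_[d1,-d2],o2-o1,rcond=None)[0]
    a=o1+s[0]*d1;b=o2+s[1]*d2;return (a+b)/2,np.linalg.norm(a-b)
def proj(c,p):
    f=240/np.tan(np.radians(c["fov_y"]/2));q=np.linalg.inv(c["world_from_camera"])@np.r_[p,1]
    return np.array([c["cx"]+f*q[0]/-q[2],c["cy"]-f*q[1]/-q[2]])
E
python3 - <<'E'
from h import *
for n in("scene1","top1"):
    c=load(n);hsv=cv2.cvtColor(c["img"],cv2.COLOR_RGB2HSV)
    m=cv2.inRange(hsv,(60,80,25),(90,255,255));
    k,l,s,_=cv2.connectedComponentsWithStats(m);
    big=np.isin(l,[i for i in range(1,k) if s[i,4]>25])
    ys,xs=np.nonzero(big);sel=(ys>150)&(ys<330)&(xs>200)&(xs<430);P=np.c_[xs,ys][sel].astype(np.float32)
    h=cv2.convexHull(P);q=cv2.approxPolyDP(h,4,True)[:,0]
    print(n,[(tuple(a),np.round(plane(c,*a,0.012),3)[:2]) for a in q])
    W=np.array([plane(c,*a,0.012)[:2] for a in h[:,0]],np.float32);print(cv2.minAreaRect(W))
    x0,y0=(235,160) if n=="scene1" else (215,185)
    im=c["img"][y0:y0+150,x0:x0+200,::-1];cv2.imwrite(f"pics/{n}z.png",cv2.resize(im,None,fx=4,fy=4,interpolation=cv2.INTER_CUBIC))
E
```

```text
scene1 [((np.float32(402.0), np.float32(264.0)), array([0.514, 0.067])), ((np.float32(388.0), np.float32(300.0)), array([0.609, 0.04 ])), ((np.float32(260.0), np.float32(260.0)), array([ 0.546, -0.243])), ((np.float32(258.0), np.float32(255.0)), array([ 0.533, -0.25 ])), ((np.float32(275.0), np.float32(226.0)), array([ 0.445, -0.229]))]
((0.5272813439369202, -0.09221586585044861), (0.30683568120002747, 0.10220273584127426), 77.39008331298828)
top1 [((np.float32(356.0), np.float32(270.0)), array([ 0.471, -0.231])), ((np.float32(354.0), np.float32(279.0)), array([ 0.446, -0.225])), ((np.float32(255.0), np.float32(258.0)), array([0.507, 0.046])), ((np.float32(272.0), np.float32(244.0)), array([ 0.546, -0.   ])), ((np.float32(331.0), np.float32(255.0)), array([ 0.513, -0.163]))]
((0.5014572143554688, -0.09534773230552673), (0.2789861857891083, 0.0525820329785347), 77.24994659423828)
```

View pics/scene1z.png

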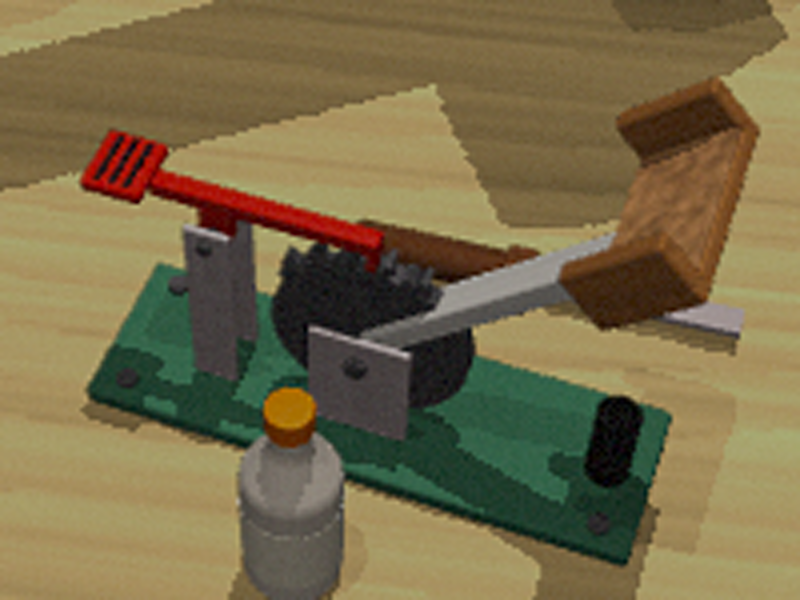

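View pics/top1z.png

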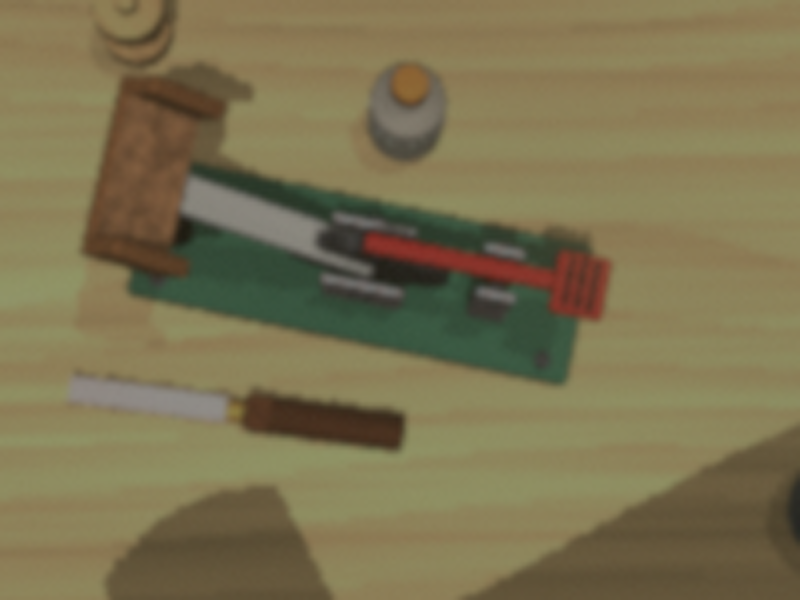

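Zoomed in, the pad centre is at scene zoom (123,166) and top zoom (582,284). The cork centre is at about scene zoom (675,200) and top zoom (150,178). I'll triangulate both and compare them with the plate fit.

```bash
python3 - <<'E'
from h import *
s=load("scene1");t=load("top1")
S=lambda x,y:(235+x/4-.375,160+y/4-.375)
T=lambda x,y:(215+x/4-.375,185+y/4-.375)
ex=np.array([np.cos(np.radians(77.3)),np.sin(np.radians(77.3)),0]);ey=np.array([-ex[1],ex[0],0])
for n,a,b in[("pad",(123,166),(582,284)),("cork",(675,200),(150,178)),("pivotL far cheek top",(186,228),(0,0)),
 ("lipA topfar end",(714,80),(85,248)),("lipfar near end",(618,122),(188,268))]:
    if b==(0,0):continue
    print(n,tri(s,S(*a),t,T(*b)))
pad,_=tri(s,S(123,166),t,T(582,284))
print("pad z.15",plane(s,*S(123,166),.15),plane(t,*T(582,284),.15))
# nominal origin from plate
O=np.array([.5273,-.0922,0])-.005*ex
print("O plate",O,"pad pred",O-.135*ex)
cork,_=tri(s,S(675,200),t,T(150,178))
v=cork-O;print("cork in stand",v@ex,v@ey,v[2]); print("ang",np.arctan2(v[2]-.07,v@ex)-np.arctan2(.019,.2))
for th in(.64,.72,.8):
    p=O+ex*(.2*np.cos(th)-.019*np.sin(th))+np.array([0,0,.07+.2*np.sin(th)+.019*np.cos(th)]);print(th,p,proj(s,p)*4-[940,640]+1.5,proj(t,p)*4-[860,740]+1.5)
p=O-.135*ex+[0,0,.15];print(proj(s,p)*4-[940,640]+1.5,proj(t,p)*4-[860,740]+1.5)
# objects: bottle top, spool
print("bottle cap",tri(s,S(290,400),t,T(410,80)))
print("spool top",tri(s,(404,316),t,T(127,5)))
E
```

```text
pad (array([ 0.49307333, -0.22913212,  0.14673662]), np.float64(0.0009225272294146204))
cork (array([0.54948985, 0.0362481 , 0.22317917]), np.float64(0.0020368558113964333))
lipA topfar end (array([0.50267579, 0.05926162, 0.25373137]), np.float64(0.020456755391774648))
lipfar near end (array([0.49635976, 0.01235619, 0.21509028]), np.float64(0.0018210151732083717))
pad z.15 [ 0.4960724  -0.22867051  0.15      ] [ 0.4925693  -0.22830531  0.15      ]
O plate [ 0.52620077 -0.09707767  0.        ] pad pred [ 0.49652153 -0.22877484  0.        ]
cork in stand 0.13518391647416114 0.0065918650796758516 0.22317917046849883
ang 0.7530064429600788
0.64 [0.55897378 0.04834764 0.20467891] [693.07534938 246.2869592 ] [131.02242018 168.10128141]
0.72 [0.5565028  0.03738302 0.21616124] [672.47466365 222.5014064 ] [147.49670706 168.47007005]
0.8 [0.55383798 0.02555831 0.22670865] [649.23316994 199.21085585] [165.85827138 169.44203028]
[122.61257203 166.62402788] [582.57105114 277.74042498]
bottle cap (array([ 0.62535169, -0.12334228,  0.14611213]), np.float64(0.0015564059607216163))
spool top (array([0.68918231, 0.06160426, 0.09579884]), np.float64(0.0018839872766298793))
```

The measurements agree: the pad is at about (0.495, -0.229, 0.150), with a 147 mm triangulated height, and the cork is at about (0.553, 0.035, 0.22), giving an arm angle of about 0.75 rad. The stand's x axis has a yaw of 77.3°. I'll close the fingers and move over the pad, turning the tool yaw to -12.7°.

Request:
play_rows(moves=[[[0,-6,0],[-0.013,0,0.035],0],[[0,-12,0],[-0.026,0,0.07],0],[[0,-18,0],[-0.039,0,0.105],0],[[0,-24,0],[-0.052,0,0.14],0],[[0,-30,0],[-0.065,0,0.175],0]], grip_force=60)

```text
time: 0.6
ee_pos: [0.372, -0.3564, 0.231]
tcp_rot: [-90.0, 0.0, -33.5]
wrist_force: [0.9, -0.9, 1.1]
opening: 0.0124
```

```bash
cat >> h.py <<'E'
from scipy.spatial.transform import Rotation as Ro
def go(x,y,z,yaw=-12.7):
    from workcell import get_obs
    o=get_obs();R=Ro.from_euler("xyz",o["tcp_rot"],degrees=True);G=Ro.from_euler("xyz",[-90,0,yaw],degrees=True)
    print("t",o["time"],"pos",np.round(o["ee_pos"],4),"rot",np.round(o["tcp_rot"],1),"F",np.round(o["wrist_force"],1),"open",o["opening"])
    print("shift",np.round(R.inv().apply(np.array([x,y,z])-o["ee_pos"]),4),"turn",np.round((R.inv()*G).as_rotvec(degrees=True),1))
E
python3 -c "
from h import *
go(.495,-.229,.19)"
```

```text
t 0.6 pos [ 0.372  -0.3564  0.231 ] rot [-90.    0.  -33.5] F [ 0.9 -0.9  1.1] open 0.012389313381598538
shift [0.0321 0.041  0.1742] turn [ -0.  -20.8  -0. ]
```

Request:
play_rows(moves=[[[0,-5,0],[0.008,0.0,0.044],0],[[0,-10,0],[0.016,0.01,0.088],0],[[0,-15,0],[0.024,0.02,0.13],0],[[0,-20.6,0],[0.032,0.035,0.174],0],[[0,-20.6,0],[0.032,0.041,0.174],0]])

```text
time: 1.1
ee_pos: [0.4968, -0.2271, 0.188]
tcp_rot: [-89.9, 0.1, -12.7]
wrist_force: [-0.9, -0.1, 0.4]
opening: -0.0002
```

```bash
python3 -c "
from h import *
from workcell import camera
go(.495,-.229,.15)
for n in('scene','top'):
    c=camera(n);np.save(f'pics/{n}2.npy',c,allow_pickle=True)
    u,v=proj(c,[.495,-.229,.15]).astype(int);im=c['img'][v-60:v+60,u-80:u+80,::-1]
    cv2.imwrite(f'pics/{n}2.png',cv2.resize(im,None,fx=4,fy=4,interpolation=2))
a,b=[cv2.imread(f'pics/{n}2.png') for n in('scene','top')]
cv2.imwrite('pics/b2.png',cv2.resize(np.hstack([a,b]),(800,300)))"
```

```text
t 1.1 pos [ 0.4968 -0.2271  0.188 ] rot [-89.9   0.1 -12.7] F [-0.9 -0.1  0.4] open -0.00017651123518332604
shift [-0.0013  0.038  -0.0023] turn [-0.1 -0.  -0.1]
```

View pics/b2.png

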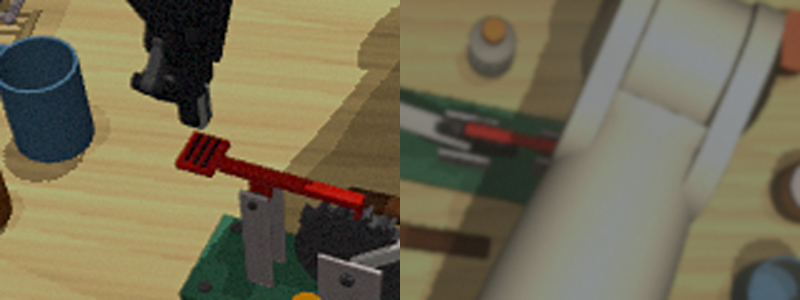

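The fingertip hangs about 38 mm above the pad and is centred over it. Now I'll press.

Request:
play_rows(moves=[[[0,0,0],[-0.001,0.015,-0.002],0],[[0,0,0],[-0.001,0.03,-0.003],0],[[0,0,0],[-0.001,0.037,-0.004],0],[[0,0,0],[-0.001,0.042,-0.005],0],[[0,0,0],[-0.001,0.046,-0.006],0]])

```text
time: 1.7
ee_pos: [0.4916, -0.2377, 0.1451]
tcp_rot: [-90.1, -0.0, -13.3]
wrist_force: [-5.6, -3.7, 8.2]
opening: 0.0001
```

Request:
play_rows(moves=[[[0,0,0],[0,0.003,-0.001],0],[[0,0,0],[0,0.006,-0.002],0],[[0,0,0],[0,0.008,-0.002],0],[[0,0,0],[0,0.008,-0.002],0],[[0,0,0],[0,0.008,-0.002],0]])

```text
time: 2.2
ee_pos: [0.4915, -0.2399, 0.1374]
tcp_rot: [-90.1, -0.1, -13.3]
wrist_force: [-3.1, -4.1, 5.6]
opening: -0.0002
```

Request:
play_rows(moves=[[[0,0,0],[0,0.003,0],0],[[0,0,0],[0,0.005,0],0],[[0,0,0],[0,0.007,0],0],[[0,0,0],[0,0.007,0],0],[[0,0,0],[0,0.007,0],0]])

```text
time: 2.7
ee_pos: [0.4915, -0.2409, 0.1322]
tcp_rot: [-90.3, -0.2, -13.3]
wrist_force: [-8.0, -7.5, 16.1]
opening: -0.0001
```

Request:
play_rows(moves=[[[0,0,0],[0,0.003,0],0],[[0,0,0],[0,0.005,0],0],[[0,0,0],[0,0.006,0],0],[[0,0,0],[0,0.006,0],0],[[0,0,0],[0,0.006,0],0]])

```text
time: 3.2
ee_pos: [0.492, -0.2411, 0.131]
tcp_rot: [-90.3, -0.5, -13.3]
wrist_force: [-17.6, -3.6, 47.6]
opening: 0.0002
```

The force rose to 48 N with almost no further travel, so the end stop is reached. I'll lift off and look.

Request:
play_rows(moves=[[[0,0,0],[0,-0.01,0],0],[[0,0,0],[0,-0.03,0],0],[[0,0,0],[0,-0.065,0],0],[[0,0,0],[0,-0.105,0],0],[[0,0,0],[0,-0.15,0],0]])

```text
time: 3.7
ee_pos: [0.4912, -0.2386, 0.2745]
tcp_rot: [-90.0, 0.0, -13.2]
wrist_force: [0.1, 0.0, 0.1]
opening: -0.0001
```

```bash
python3 -c "
from h import *
from workcell import camera
go(.553,.035,.29)
c=camera('scene');cv2.imwrite('pics/s3.png',cv2.resize(c['img'][150:310,225:435,::-1],None,fx=3.6,fy=3.6,interpolation=2))"
```

```text
t 3.7 pos [ 0.4912 -0.2386  0.2745] rot [-90.    0.  -13.2] F [0.1 0.  0.1] open -0.00011848391719340724
shift [-0.0024 -0.0155  0.2805] turn [-0.  -0.5 -0. ]
```

View pics/s3.png

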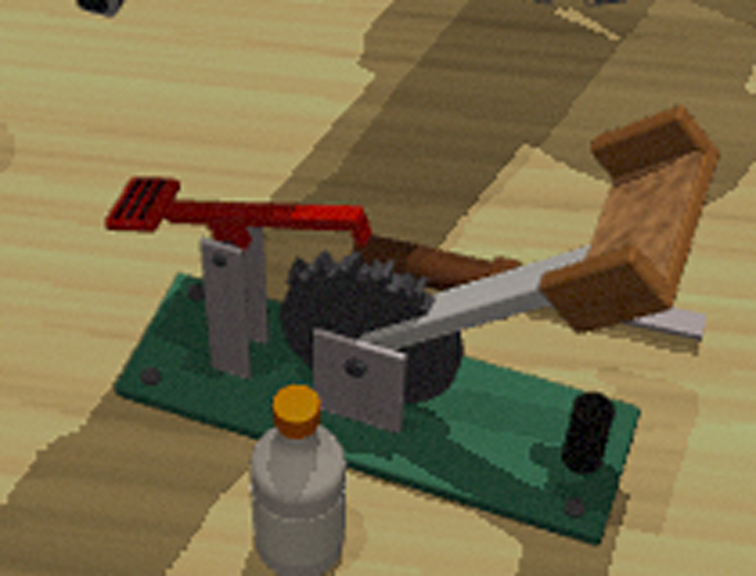

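The pawl nose at zoom (365,235) stands well clear of the teeth, and the arm is still up. Next I'll move over the cradle.

Request:
play_rows(moves=[[[0,0,0],[0,-0.01,0.04],0],[[0,0,0],[0,-0.016,0.085],0],[[0,0,0],[0,-0.016,0.13],0],[[0,0,0],[-0.001,-0.016,0.175],0],[[0,0,0],[-0.002,-0.016,0.22],0]])

```text
time: 4.25
ee_pos: [0.5402, -0.0225, 0.2898]
tcp_rot: [-90.0, -0.1, -13.2]
wrist_force: [0.5, -0.7, -0.7]
opening: -0.0001
```

Request:
play_rows(moves=[[[0,0,0],[0,0,0.03],0],[[0,0,0],[0,0,0.06],0],[[0,0,0],[0,0.01,0.06],0],[[0,0,0],[0,0.025,0.06],0],[[0,0,0],[0,0.04,0.06],0]])

```text
time: 4.75
ee_pos: [0.5538, 0.0341, 0.2488]
tcp_rot: [-90.0, -0.0, -13.2]
wrist_force: [0.4, 0.2, -0.7]
opening: 0.0001
```

```bash
python3 -c "
from h import *
from workcell import camera
go(.553,.035,.23)
c=camera('scene');cv2.imwrite('pics/s4.png',cv2.resize(c['img'][110:310,225:435,::-1],None,fx=2.9,fy=2.9,interpolation=2))
ex=np.array([.2198,.9755,0]);ey=np.array([-.9755,.2198,0]);O=np.array([.5262,-.0971,0])
for th in(.78,.75,.6,.45,.3,.15,0):
    p=O+ex*(.2*np.cos(th)-.019*np.sin(th))+np.array([0,0,.07+.2*np.sin(th)+.019*np.cos(th)]);print(th,np.round(p,3))"
```

```text
t 4.75 pos [0.5538 0.0341 0.2488] rot [-90.   -0.  -13.2] F [ 0.4  0.2 -0.7] open 9.289294544054995e-05
shift [-0.0009  0.0188  0.0007] turn [ 0.  -0.5  0. ]
0.78 [0.555 0.029 0.224]
0.75 [0.556 0.033 0.22 ]
0.6 [0.56  0.053 0.199]
0.45 [0.564 0.071 0.174]
0.3 [0.567 0.084 0.147]
0.15 [0.569 0.093 0.119]
0 [0.57  0.098 0.089]
```

View pics/s4.png

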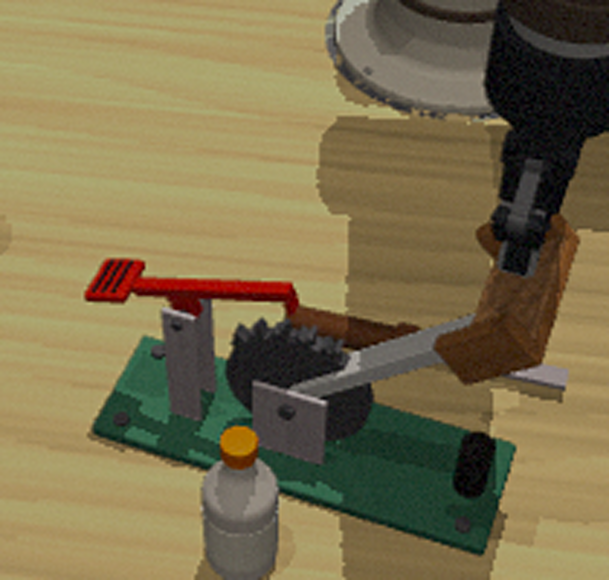

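The closed fingertips hang over the middle of the cork, between the lips. I'll push down along the arc.

Request:
play_rows(moves=[[[0,0,0],[0,0.015,0.001],0],[[0,0,0],[0,0.024,0.004],0],[[0,0,0],[0,0.033,0.009],0],[[0,0,0],[0,0.042,0.014],0],[[0,0,0],[0,0.051,0.019],0]])

```text
time: 5.3
ee_pos: [0.5585, 0.0532, 0.1992]
tcp_rot: [-90.0, -0.1, -13.2]
wrist_force: [0.8, 0.6, 5.3]
opening: -0.0002
```

Request:
play_rows(moves=[[[0,0,0],[0,0.009,0.006],0],[[0,0,0],[0,0.018,0.012],0],[[0,0,0],[0,0.027,0.018],0],[[0,0,0],[0,0.036,0.023],0],[[0,0,0],[0,0.045,0.028],0]])

```text
time: 5.8
ee_pos: [0.5646, 0.0802, 0.153]
tcp_rot: [-90.0, -0.0, -13.2]
wrist_force: [-0.6, -3.6, 4.4]
opening: -0.0
```

```bash
python3 -c "
from h import *
from workcell import camera
go(.569,.093,.119)
c=camera('scene');cv2.imwrite('pics/s5.png',cv2.resize(c['img'][110:310,225:435,::-1],None,fx=2.9,fy=2.9,interpolation=2))"
```

```text
t 5.8 pos [0.5646 0.0802 0.153 ] rot [-90.   -0.  -13.2] F [-0.6 -3.6  4.4] open -3.4677088568060784e-05
shift [0.0013 0.034  0.0135] turn [ 0.  -0.5  0. ]
```

View pics/s5.png

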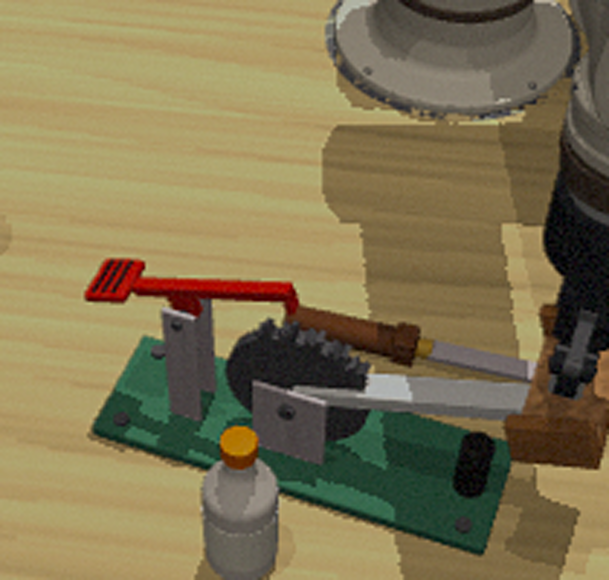

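The arm is following the fingers, and the pawl at zoom (290,295) is still free. I'll continue to the stop.

Request:
play_rows(moves=[[[0,0,0],[0,0.009,0.004],0],[[0,0,0],[0,0.018,0.008],0],[[0,0,0],[0,0.027,0.011],0],[[0,0,0],[0,0.035,0.013],0],[[0,0,0],[0,0.043,0.015],0]])

```text
time: 6.35
ee_pos: [0.5678, 0.0952, 0.1095]
tcp_rot: [-90.0, 0.0, -13.2]
wrist_force: [-0.4, -2.2, 2.7]
opening: -0.0001
```

Request:
play_rows(moves=[[[0,0,0],[0,0.006,0.001],0],[[0,0,0],[0,0.012,0.002],0],[[0,0,0],[0,0.018,0.002],0],[[0,0,0],[0,0.022,0.002],0],[[0,0,0],[0,0.022,0.002],0]])

```text
time: 6.85
ee_pos: [0.5685, 0.0977, 0.089]
tcp_rot: [-89.9, -0.0, -13.1]
wrist_force: [-1.4, 1.5, 7.3]
opening: -0.0
```

Request:
play_rows(moves=[[[0,0,0],[0,0.001,0],0],[[0,0,0],[0,0.002,0],0],[[0,0,0],[0,0.003,0],0],[[0,0,0],[0,0.004,0],0],[[0,0,0],[0,0.004,0],0]])

```text
time: 7.35
ee_pos: [0.5687, 0.0977, 0.0886]
tcp_rot: [-89.8, -0.2, -13.1]
wrist_force: [-12.1, 0.8, 32.6]
opening: 0.0001
```

The arm is hard on its stop: 33 N, with the tip at 88.6 mm against the 89 mm expected. I'll hold briefly, then retract.

Request:
play_rows(moves=[[[0,0,0],[0,0,0],0],[[0,0,0],[0,-0.008,0],0],[[0,0,0],[0,-0.03,0],0],[[0,0,0],[0,-0.065,0],0],[[0,0,0],[0,-0.1,0],0]])

```text
time: 7.85
ee_pos: [0.5677, 0.097, 0.1844]
tcp_rot: [-90.0, 0.1, -13.2]
wrist_force: [-0.1, 0.3, 0.0]
opening: -0.0002
```

Request:
play_rows(moves=[[[0,0,0],[0,-0.03,0],0],[[0,0,0],[0,-0.06,0],0],[[0,0,0],[0,-0.08,0],0],[[0,0,0],[0,-0.08,0],0],[[0,0,0],[0,-0.08,0],0]])

```text
time: 8.35
ee_pos: [0.5685, 0.0971, 0.2637]
tcp_rot: [-90.0, 0.0, -13.2]
wrist_force: [-0.2, 0.2, -0.1]
opening: 0.0
```

```bash
python3 -c "
from h import *
from workcell import camera
go(.569,.093,.119)
c=camera('scene');cv2.imwrite('pics/s6.png',c['img'][:,:,::-1]);cv2.imwrite('pics/s6z.png',cv2.resize(c['img'][150:350,225:435,::-1],None,fx=2.9,fy=2.9,interpolation=2))"
```

```text
t 8.35 pos [0.5685 0.0971 0.2637] rot [-90.    0.  -13.2] F [-0.2  0.2 -0.1] open 1.4752092376551035e-05
shift [ 0.0015  0.1447 -0.0038] turn [-0.  -0.5 -0. ]
```

View pics/s6z.png

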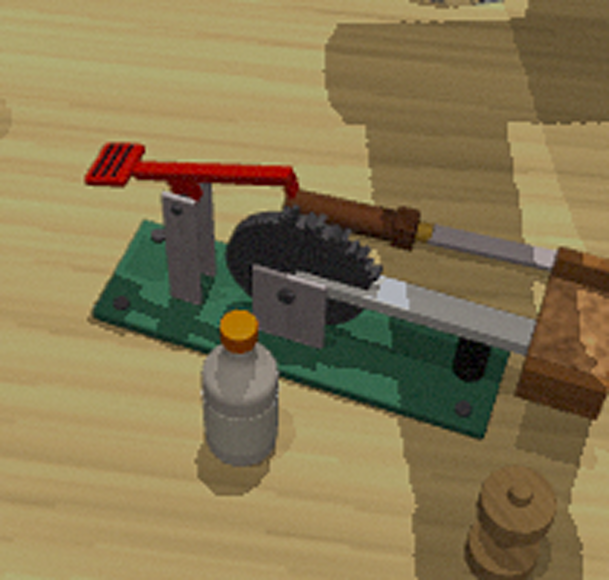

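View pics/s6.png

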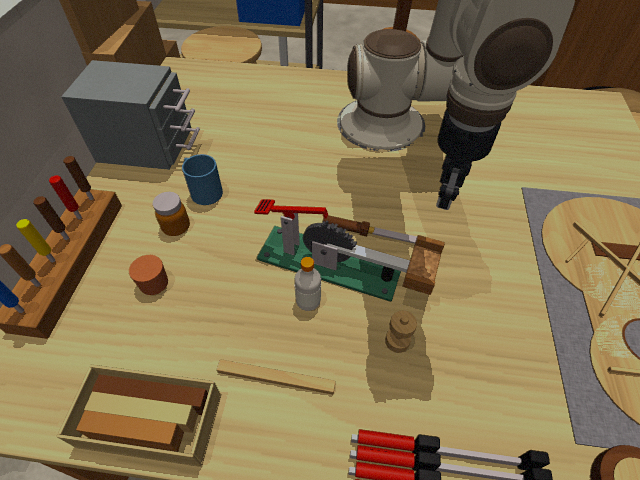

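The arm lies flat on the black stop at zoom (470,355), and the pawl is unchanged, with its nose up at zoom (292,180). The gripper is clear, and the other objects are where they started. I'll hand in.

```bash
python3 -c "
from workcell import *
print(job_done())"
```

```text
the job is handed in; nothing more can be done
None
```

The neck rest is down on its stop with the pawl still free, and I've handed the job in at about 8.4 s of the 45 s allowed. No verdict was reported.

- **Pawl:** I pressed the red thumb pad with the shut fingertips until the force rose to about 48 N with almost no further travel. A picture then showed the pawl nose clear of the teeth while the arm was still up.
- **Arm:** I pushed the cradle down along its arc with about 3–7 N. It met the stop at 33 N with the fingertip at 88.6 mm, against the 89 mm expected.
- **Last checks:** After I backed off to 264 mm, the wrist force read about zero. The last picture shows the arm flat on its stop, the pawl nose up, and the other objects looking unmoved by eye.
- **Disagreements:** None of the checks failed. The two camera views differed by about 3.5 mm on the pad's position. Triangulation put the pad about 3 mm below its stated height.

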